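# Slide the die plate home under the punching jig's bridge

## Task

Make the punching jig ready: with the fingertips only, push the flat steel die plate across the bench, under the jig's low bridge and fully home against the stop bar behind it, square to the jig. Keep the plate flat on the bench all the way, never picking it up or tipping it, leave the other things on the bench where they lie, and take the hand away at the end.

Things in the scene. Friction and masses are not known exactly. Their poses are not given: they have to be found in the camera images.
- plate: loose flat die plate, dark bare steel, 120 mm long (own x) x 64 mm wide (own y) x 12 mm thick, 0.2 to 0.35 kg, four small black holes in its top; origin at the centre of its underside. It lies flat on the bench in front of the jig's open side, askew by up to about 0.45 rad and up to 45 mm to one side of the jig's centre line. Its own +x end goes in first
- plate_front (a point): middle of the plate's leading (+x) end face, 60 mm ahead of the origin, 6 mm up
- plate_back (a point): middle of the plate's trailing (-x) end face, 60 mm behind the origin, 6 mm up; this end stays outside the bridge, 64 mm before the bridge's front face when the plate is home
- jig: punching jig fixed to the bench: a low grey metal bridge, 36 mm deep (own x) and 118 mm wide (own y), underside 16 mm and top 36 mm above the bench, two brass bushes on top reaching 46 mm; two legs leave a clear 74 mm between them. Origin on the bench under the middle of the bridge; own +x is the way in, towards the stop, own y across
- entry (a point): front edge of the bridge, 18 mm before the jig's origin (towards the mouth), on the centre line, 6 mm above the bench; axes as the jig's. From the legs two 14 mm high wings of thin metal flare outwards towards the plate, to 25 mm before this point, where they stand 105 mm apart
- stop (a point): face of the stop bar (16 mm high, behind the bridge, joined to it by 14 mm high side rails 74 mm apart) that the plate's leading end must meet, 38 mm past the jig's origin on the centre line, 6 mm above the bench; axes as the jig's
- spool_2: bystander: wooden spool of orange thread standing beside the jig on its left, 65x54x44 mm; leave it
- beeswax: bystander: yellow block of beeswax, 38x55x22 mm, beside the jig on its right; leave it
- pricking_iron_1: bystander: small steel pricking iron, 112 mm long, lying to the right of the jig; leave it
- buckle_1: bystander: brass buckle, 43x54x10 mm, beyond the jig; leave it
- buckle_2: bystander: brass buckle, 43x54x10 mm, further beyond; leave it
Mind the look-alikes: they are no part of the job. There is more than one size of the plate; the one meant has the size given above. Several things have the shape of the jig; the one meant has the colours described above.

How it is judged:
By the outcome, as a careful person would: the job done as asked, in the order asked, and still so for the second after the job is handed in, with the robot touching nothing.
It also fails if it takes over 56 s, if anything falls off the work surface, if the arm or the gripper's body presses on something with over 40 N, if the wrist force passes 120 N, or if a joint passes its speed limit or range.

## Robot

A 6-joint arm with a two-finger parallel gripper is mounted at the origin on a cart in front of the work surface, level with it; the furniture and walls round the work are solid. World frame = base frame: x ahead of the robot, y to its left, z up, the work surface at z = 0. Lengths are in mm, angles in degrees, forces in N, time in s.
With the tool pointing down it reaches from about 300 to 850 mm from the base axis. Payload 4.2 kg.
Tool frame: the origin (TCP) lies midway between the tips of the shut fingers; the grasp point (between the pads) lies 19 mm behind it (env.hold_point_z is the z of the grasp point in the tool frame, in mm); z points along the fingers, y is the direction in which the jaws open and shut (so a half turn about z gives the same grasp; the last joint's range is limited). The gripper opens to 91 mm and grips with 3 to 60 N. Pads are 32 mm wide; open, the fingers measure 118 mm over their backs; the gripper's body (76 mm by 178 mm) begins 60 mm behind the grasp point.
Start: joints at [72.823, 18.312, 89.639, -0, 72.044, -1.146], TCP at [158.796, 552.655, 213.976] pointing down, gripper open.
Joint ranges: [-177.97, 177.97], [-48.28, 115.42], [12.27, 149.76], [-77.06, 257.06], [2.81, 150.46], [-146.56, 146.56]. Speed limits (degrees/s): [147.25, 147.25, 180, 180, 180, 180].

## Interface

Orientations are given as [roll, pitch, yaw] about the fixed x, y, z axes, in that order (R = Rz(yaw) Ry(pitch) Rx(roll)).
In Python, from workcell import env, grab_frame, camera_params, spotter gives the robot as it stands. The module is installed in compiled form; this text tells all that it offers.
- The arm moves only by the shell command python3 -m jog 'ROWS' [FORCE]. ROWS is text: rows parted by semicolons, each of 7 numbers parted by spaces: the turn, a rotation vector about the world's x, y, z in units of 5 degrees (1.0 is 5 degrees), then the shift along the world's x, y, z in units of 25 mm (1.0 is 25 mm), then the opening, from 0 (shut) to 1 (fully open). A call has 1 to 5 rows; each row is the pose to reach, as a shift and turn from the pose commanded when the call began; what a row does not reach only later rows make up. A row lasts 1/8 s, in which the tool goes at most 62.5 mm and 10.7 degrees, less where a joint would pass 70% of its speed; a pose out of reach is approached as far as the arm can. A call with a gripper value outside its range is refused whole. The fingers move at their own pace and stop on an object; FORCE is the grip in N (left out, the last holds). Time passes only in rows, so rows that repeat a pose let the fingers close. It gives the time, the measured TCP pose, the force and the opening at its end, in the units of the state.
- env.state(): the state, without advancing time (a new reading comes with each control period).
- grab_frame(name): name is "scene" or "top"; returns the picture (384x512x3 uint8, red, green, blue); there is no depth.
- camera_params(name): a dict with "K" (3x3 intrinsics, pixels), "dist" ([k1, k2, p1, p2, k3] as OpenCV has them; the pictures are not rectified), "rvec" (rotation vector, rad) and "tvec" (3), from world to camera coordinates, as OpenCV has them. Camera axes: x right, y down, z forward; pixel columns grow to the right and rows downward; lengths in mm; the calibration is good to about 2 mm. A picture is of the moment at which its call begins. camera_params takes no time and is no camera call.
- env.job_done(): hands the job in, once; it reports no verdict.
Trained networks look in the newest picture that a camera, given by its name, has taken for a name from the list of things; names that differ only in an ending like _2 or _b are one class to them, and where a whole thing is asked for, a point or a joint stands for the part that bears it (a point fixed in the world has none). Each returns a list of dicts, best first, with "conf" (0 to 1); they miss things now and then, are a little off and sometimes report something else, mostly with a low value. They report only what shows in the picture. A call takes as long as a camera call. They do not tell look-alikes from the thing itself.
- spotter.look_for(query, camera): "box" ([left, top, width, height] in pixels, round what is visible of it).
- spotter.trace(query, camera): "region" (384x512 bool, what is visible of it) and "box" ([left, top, width, height] in pixels, round what is visible of it).
The state is a dict: "time_s": time; "qpos": joint angles; "qvel": joint speeds; "effort": joint torques, N m; "ee_pos": TCP position; "ee_rot": TCP orientation; "force": force on the tool from outside, world axes, zero at the start; "torque": the same for the moment, N m; "gripper_width": finger opening in mm.
Only numpy, scipy, OpenCV 4.12 (cv2) and the standard library are available. Lean on these libraries where they do the work, as an engineer would, in place of code of your own. Each camera call takes 0.05 s, during which the arm holds its last target. There are 200 camera calls.

## Working session

There is one attempt and no reset: what is moved stays moved. The work goes in short steps, Python scripts to look and compute and a shell command to move; the robot and the scene stay as the last step left them, time stands still between calls to the robot, and variables do not carry over. Pictures are saved under pics/ and viewed, about 8 in all and at most 12, crops included, and the job is handed in when it is done.

```bash
mkdir -p pics; cat > h.py <<'E'
import numpy as np, cv2
from workcell import env, grab_frame, camera_params, spotter
def ray(cam,uv,z=0.):
    p=camera_params(cam); K=np.array(p["K"],float); d=np.array(p["dist"],float)
    R=cv2.Rodrigues(np.array(p["rvec"],float))[0]; t=np.array(p["tvec"],float).ravel()
    n=cv2.undistortPoints(np.array(uv,float).reshape(-1,1,2),K,d).reshape(-1,2)
    c=-R.T@t; D=np.c_[n,np.ones(len(n))]@R
    return c+D*((z-c[2])/D[:,2])[:,None]
def proj(cam,P):
    p=camera_params(cam)
    return cv2.projectPoints(np.array(P,float).reshape(-1,1,3),np.array(p["rvec"],float),np.array(p["tvec"],float),np.array(p["K"],float),np.array(p["dist"],float))[0].reshape(-1,2)
def save(n,im,s=1): cv2.imwrite("pics/"+n,cv2.resize(im[...,::-1],None,fx=s,fy=s,interpolation=cv2.INTER_CUBIC))
E
python3 - <<'E'
from h import *
a=grab_frame("top");b=grab_frame("scene")
np.save("a.npy",a)
save("top0.png",a,1.5);save("scene0.png",b,1.5)
for c in("top","scene"):
  p=camera_params(c);R=cv2.Rodrigues(np.array(p["rvec"]))[0];print(c,-R.T@np.array(p["tvec"]).ravel(),R[2])
  for q in("plate","jig"):
    for r in spotter.trace(q,c):
      m=r["region"].astype(np.uint8);rc=cv2.minAreaRect(cv2.findNonZero(m))
      w=ray(c,cv2.boxPoints(rc),12 if q=="plate" else 36)
      print(c,q,round(r["conf"],2),r["box"],np.round(w[:,:2].mean(0)),np.round(np.linalg.norm(np.diff(w,axis=0),axis=1)))
E
```

```text
top [ 427.74535293 -216.27930611  976.54579297] [ 0.19879772 -0.0011885  -0.98003982]
top plate 0.83 [173.0, 223.0, 64.1, 87.4] [452. -91.] [ 96. 176.  93.]
top plate 0.8 [279.5, 212.7, 35.5, 54.3] [ 502. -307.] [118.  65. 118.]
top jig 0.74 [117.2, 119.3, 52.1, 41.8] [738.  59.] [124.  90. 121.]
top jig 0.67 [267.3, 167.3, 49.0, 44.3] [ 617. -290.] [ 94. 117.  94.]
scene [-31.96451979 181.66084937 602.19314982] [ 0.66745502 -0.42423054 -0.6119904 ]
scene plate 0.66 [207.5, 220.6, 80.4, 55.8] [453. -87.] [115. 204. 101.]
scene plate 0.62 [288.7, 185.2, 41.0, 35.7] [ 494. -305.] [ 83. 150.  71.]
scene jig 0.61 [256.4, 167.4, 46.3, 31.2] [ 591. -274.] [141. 118. 127.]
scene jig 0.6 [115.4, 185.7, 51.1, 38.3] [708.  69.] [122. 105. 111.]
```

View pics/top0.png

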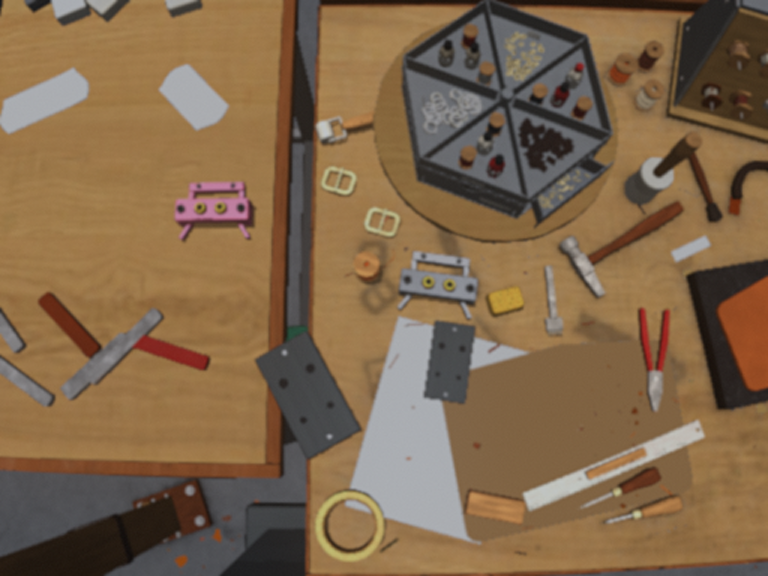

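View pics/scene0.png

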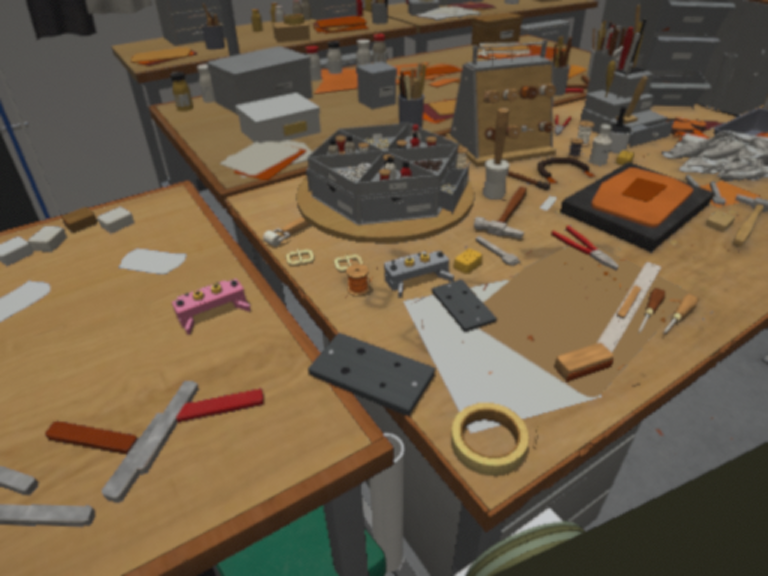

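The top view shows two possible plates: a big one at (308,393) and a small one at (450,361), in 1.5x pixels. It also shows two possible jigs: a pink one at (213,207) and a grey one at (438,280). I choose the small plate, measured at 118x65, and the grey jig, and will check both in a crop.

```bash
cat > m.py <<'E'
import sys
from h import *
from scipy.optimize import minimize
def plate(name=None):
    a=grab_frame("top")
    rs=[r for r in spotter.trace("plate","top") if np.hypot(*(ray("top",[r["box"][0]+r["box"][2]/2,r["box"][1]+r["box"][3]/2],12)[0,:2]-[530,-300]))<90]
    js=[r for r in spotter.trace("jig","top") if r["box"][0]>240]
    return a,rs,js
def corners(x,y,th,z,l=120,w=64):
    c,s=np.cos(th),np.sin(th); L=np.array([[l,w],[l,-w],[-l,-w],[-l,w]])/2
    return np.c_[L@np.array([[c,s],[-s,c]])+[x,y],np.full(4,z)]
def edge(a,cam="top",x0=(502,-307,0)):
    """fit plate top+side silhouette: maximise contrast of dark inside vs ring outside"""
    g=cv2.GaussianBlur(cv2.cvtColor(a,cv2.COLOR_RGB2GRAY),(0,0),.7).astype(float)
    t=np.linspace(-.85,.85,25)
    def pts(v,k):
        l,w=60+k,32+k
        L=np.r_[np.c_[np.full(25,l),t*32],np.c_[np.full(25,-l),t*32],np.c_[t*60,np.full(25,w)],np.c_[t*60,np.full(25,-w)]]
        c,s=np.cos(v[2]),np.sin(v[2]); P=L@np.array([[c,s],[-s,c]])+v[:2]
        q=proj(cam,np.c_[P,np.full(len(P),12)]).astype(np.float32)
        return cv2.remap(g,q[:,0].reshape(-1,1),q[:,1].reshape(-1,1),cv2.INTER_LINEAR).astype(float)
    f=lambda v:-(np.minimum(pts(v,3)-pts(v,-3),60)).mean()
    best=min((minimize(f,[x0[0]+dx,x0[1]+dy,x0[2]+d],method="Nelder-Mead",options=dict(initial_simplex=np.array([x0[0]+dx,x0[1]+dy,x0[2]+d])+[[0,0,0],[5,0,0],[0,5,0],[0,0,.1]])) for dx in(-5,5) for dy in(-5,5) for d in(-.1,.1)),key=lambda r:r.fun)
    return best.x,best.fun
E
python3 - <<'E'
from m import *
a,rs,js=plate()
for r in rs:
    q=cv2.boxPoints(cv2.minAreaRect(cv2.findNonZero(r["region"].astype(np.uint8))));w=ray("top",q,12);print(np.round(w,1).tolist())
v,f=edge(a,x0=(502,-307,-.1));print("plate",v,np.degrees(v[2]),f)
x0,y0=240,135
im=cv2.resize(a[y0:y0+150,x0:x0+130],None,fx=4,fy=4,interpolation=cv2.INTER_CUBIC)[...,::-1].copy()
cv2.polylines(im,[np.int32((proj("top",corners(*v,12))-[x0,y0]+.5)*4)],1,(0,255,0),1)
for i in range(0,150,25):cv2.putText(im,str(y0+i),(0,i*4+5),0,.4,(0,0,255));cv2.line(im,(0,i*4),(12,i*4),(0,0,255))
for i in range(0,130,20):cv2.putText(im,str(x0+i),(i*4,10),0,.4,(0,0,255));cv2.line(im,(i*4,0),(i*4,12),(0,0,255))
cv2.imwrite("pics/c1.png",im)
E
```

```text
[[447.6, -264.9, 12.0], [565.2, -283.4, 12.0], [555.5, -348.2, 12.0], [438.1, -328.3, 12.0]]
plate [ 5.01436418e+02 -3.06337267e+02 -1.66335085e-01] -9.530298381519506 -46.576259765625
```

View pics/c1.png

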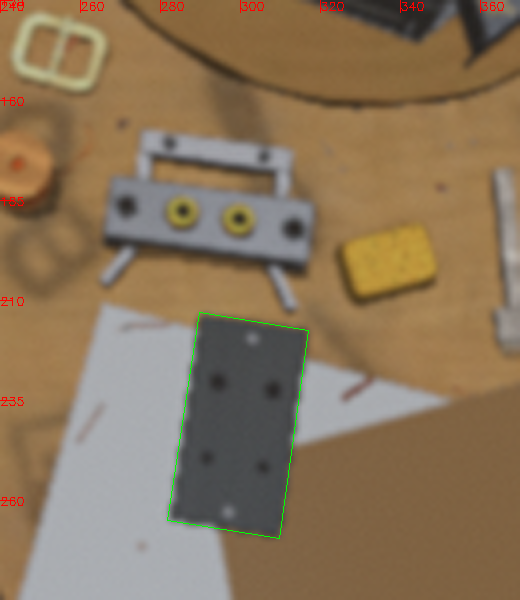

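The crop confirms the small plate, with the 120x64 outline fitting tightly, and the grey jig above it. The bridge top's corners are near crop (112,178), (315,203), (305,262) and (105,238). Next I'll get the jig pose.

```bash
python3 - <<'E'
from m import *
def c(p):return np.array(p)/4.+[240,135]-.5*0
b=ray("top",c([[112,178],[315,203],[305,262],[105,238]]),36)
print("bridge",b.round(1).tolist(),b.mean(0).round(1))
d=b[0]-b[1];e=b[3]-b[2];print(np.degrees(np.arctan2(d[1],d[0]))-90,np.degrees(np.arctan2(e[1],e[0]))-90, np.linalg.norm(d),np.linalg.norm(e),np.linalg.norm(b[0]-b[3]))
u=ray("top",c([[181,211],[239,220]]),46);d=u[0]-u[1];print("bush",u.round(1).tolist(),np.degrees(np.arctan2(d[1],d[0]))-90,u.mean(0))
s=ray("top",c([[143,130],[293,150],[290,172],[140,152]]),16);d=s[0]-s[1];e=s[3]-s[2]
print("stop",s.round(1).tolist(),np.degrees(np.arctan2(d[1],d[0]))-90,np.degrees(np.arctan2(e[1],e[0]))-90)
w=ray("top",c([[104,284],[293,308]]),14);print("wingtips",w.round(1).tolist(),np.linalg.norm(w[0]-w[1]))
print(env.state()["ee_rot"],env.state()["ee_pos"])
E
```

```text
bridge [[639.0, -235.7, 36.0], [624.0, -351.3, 36.0], [589.9, -344.6, 36.0], [604.2, -231.5, 36.0]] [ 614.3 -290.8   36. ]
-7.388378627236776 -7.194722989368756 116.57246461400139 113.98375881420029 35.04774076731164
bush [[617.6, -274.2, 46.0], [612.3, -306.7, 46.0]] -9.222823652196837 [ 614.95682197 -290.45596765   46.        ]
stop [[672.2, -254.5, 16.0], [659.9, -342.3, 16.0], [646.7, -340.1, 16.0], [659.0, -252.6, 16.0]] -7.991963978874509 -7.985493852332041
wingtips [[581.4, -231.1, 14.0], [566.9, -339.9, 14.0]] 109.72895942973183
[-1.79997775e+02  8.14469457e-04  1.63970738e+02] [158.78103064 552.61310075 213.90807625]
```

Jig: origin about (614.6, -290.7), yaw -7.6°, with the stop at 38.6 mm (38 expected). The plate is 30 mm to the right of the centre line and 1.9° off. Plan: push the plate's right side about 30 mm left with two spread fingertips, then push its back end home.

```bash
python3 -m jog '0 0 -2 2.2 -2.2 0 0.55; 0 0 -4 3 -4.6 0 0.55; 0 0 -6 3.8 -7 0 0.55; 0 0 -8 4.6 -9.4 0 0.55; 0 0 -10 5.4 -11.8 0 0.55'
python3 -m jog '0 0 -1.5 1 -2.4 0 0.55; 0 0 -3 2 -4.8 0 0.55; 0 0 -4.5 3 -7.2 0 0.55; 0 0 -5.5 4 -9.6 0 0.55; 0 0 -6.5 5 -12 0 0.55'
```

```text
time_s: 1.08
ee_pos: [288.9, 271.9, 214.2]
ee_rot: [179.9, 0.0, 113.7]
force: [1.0, -0.3, -0.4]
gripper_width: 50.8
time_s: 1.7
ee_pos: [409.2, -16.8, 214.4]
ee_rot: [179.9, -0.0, 81.3]
force: [1.2, 0.7, 0.1]
gripper_width: 50.3
```

```bash
python3 -m jog '0 0 -0.2 0.6 -2.4 0 0.55; 0 0 -0.2 1.2 -4.8 -0.5 0.55; 0 0 -0.2 1.8 -7.2 -1.5 0.55; 0 0 -0.2 2.4 -9.6 -2.5 0.55; 0 0 -0.2 2.9 -12 -3.5 0.55'
python3 -m jog '0 0 0 0 -0.9 -0.5 0.55; 0 0 0 0 -0.9 -0.5 0.55; 0 0 0 0 -0.9 -0.5 0.55'
```

```text
time_s: 2.33
ee_pos: [479.1, -305.4, 130.7]
ee_rot: [179.9, 0.0, 80.4]
force: [1.2, -0.5, 0.4]
gripper_width: 50.2
time_s: 2.7
ee_pos: [478.7, -324.7, 119.4]
ee_rot: [180.0, -0.0, 80.5]
force: [0.2, 0.1, 0.4]
gripper_width: 50.0
```

```bash
python3 - <<'E'
from m import *
a=grab_frame("top");save("top1.png",a[120:320,190:390],3)
E
```

```text
(no output)
```

View pics/top1.png

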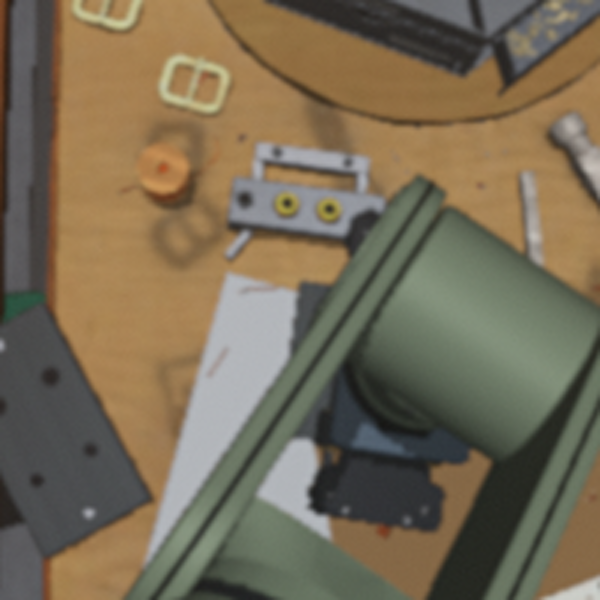

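```bash
python3 -m jog '0 0 0 0.5 -1.65 -0.5 0.55; 0 0 0 0.5 -1.65 -1.5 0.55; 0 0 0 0.5 -1.65 -2.5 0.55; 0 0 0 0.5 -1.65 -3.4 0.55; 0 0 0 0.5 -1.65 -3.8 0.55'
python3 -m jog '0 0 0 0 0 -0.4 0.55; 0 0 0 0 0 -0.7 0.55; 0 0 0 0 0 -0.7 0.55; 0 0 0 0 0 -0.7 0.55'
```

```text
time_s: 3.38
ee_pos: [491.2, -365.5, 23.7]
ee_rot: [-180.0, -0.0, 80.6]
force: [-0.7, -0.3, -0.1]
gripper_width: 50.1
time_s: 3.88
ee_pos: [491.5, -367.3, 6.7]
ee_rot: [179.9, 0.0, 80.5]
force: [-0.4, -0.3, 0.7]
gripper_width: 50.2
```

```bash
python3 -m jog '0 0 0.1 0.03 0.2 0 0.55; 0 0 0.15 0.06 0.4 0 0.55; 0 0 0.2 0.09 0.6 0 0.55; 0 0 0.25 0.12 0.8 0 0.55; 0 0 0.3 0.14 1 0 0.55'
python3 -m jog '0 0 0.02 0.02 0.15 0 0.55; 0 0 0.04 0.04 0.3 0 0.55; 0 0 0.06 0.06 0.45 0 0.55; 0 0 0.08 0.08 0.6 0 0.55; 0 0 0.08 0.09 0.68 0 0.55'
```

```text
time_s: 4.5
ee_pos: [495.0, -342.0, 6.5]
ee_rot: [179.9, 0.0, 82.0]
force: [-0.2, -1.7, 1.1]
gripper_width: 50.1
time_s: 5.12
ee_pos: [497.0, -324.9, 6.3]
ee_rot: [180.0, 0.0, 82.4]
force: [-0.1, -2.5, 1.8]
gripper_width: 50.3
```

```bash
python3 -m jog '0 0 0 -0.1 -0.5 0 0.55; 0 0 0 -0.1 -0.8 0.3 0.55; 0 0 0 -0.1 -0.8 1.5 0.55; 0 0 -2 -0.5 -0.5 3 0.5; 0 0 -4 -1.5 0 4 0.5'
python3 -m jog '0 0 -2 -0.6 0.7 0 0.33; 0 0 -4 -1.2 1.4 0 0.33; 0 0 -6 -1.9 2.1 0 0.33; 0 0 -8 -1.9 2.4 0 0.33; 0 0 -10 -1.9 2.4 0 0.33'
python3 -m jog '0 0 -2 0 0 0 0.33; 0 0 -4 0 0 0 0.33; 0 0 -4 0 0 0 0.33'
python3 - <<'E'
from m import *
a=grab_frame("top");s=grab_frame("scene")
save("t2.png",np.vstack([a[120:320,190:390],s[130:290,190:390]]),1.6)
v,f=edge(a,x0=(506,-276,-.13));print(v,np.degrees(v[2]),f)
v,f=edge(s,"scene",x0=(506,-276,-.13));print(v,np.degrees(v[2]),f)
E
```

```text
time_s: 5.75
ee_pos: [460.2, -326.0, 108.1]
ee_rot: [179.8, -0.0, 62.0]
force: [-0.7, 0.1, 0.2]
gripper_width: 45.3
time_s: 6.38
ee_pos: [411.5, -264.7, 106.7]
ee_rot: [-180.0, -0.0, 12.0]
force: [0.3, 0.3, -0.9]
gripper_width: 30.3
time_s: 6.75
ee_pos: [411.9, -265.3, 106.5]
ee_rot: [-180.0, -0.0, -7.5]
force: [-0.3, -1.0, 0.6]
gripper_width: 30.3
[ 5.04986390e+02 -2.73742674e+02 -1.49705702e-01] -8.577504888381231 -33.12814453125Traceback (most recent call last):
  File "<stdin>", line 5, in <module>
  File "m.py", line 23, in edge
    best=min((minimize(f,[x0[0]+dx,x0[1]+dy,x0[2]+d],method="Nelder-Mead",options=dict(initial_simplex=np.array([x0[0]+dx,x0[1]+dy,x0[2]+d])+[[0,0,0],[5,0,0],[0,5,0],[0,0,.1]])) for dx in(-5,5) for dy in(-5,5) for d in(-.1,.1)),key=lambda r:r.fun)
  File "m.py", line 23, in <genexpr>
    best=min((minimize(f,[x0[0]+dx,x0[1]+dy,x0[2]+d],method="Nelder-Mead",options=dict(initial_simplex=np.array([x0[0]+dx,x0[1]+dy,x0[2]+d])+[[0,0,0],[5,0,0],[0,5,0],[0,0,.1]])) for dx in(-5,5) for dy in(-5,5) for d in(-.1,.1)),key=lambda r:r.fun)
              ~~~~~~~~^^^^^^^^^^^^^^^^^^^^^^^^^^^^^^^^^^^^^^^^^^^^^^^^^^^^^^^^^^^^^^^^^^^^^^^^^^^^^^^^^^^^^^^^^^^^^^^^^^^^^^^^^^^^^^^^^^^^^^^^^^^^^^^^^^^^^^^^^^^^^^^^^^^^^^^^^^^
    res = _minimize_neldermead(fun, x0, args, callback, bounds=bounds,
                               **options)
    fxr = func(xr)
    fx = function(np.copy(x), *(wrapper_args + args))
  File "m.py", line 22, in <lambda>
    f=lambda v:-(np.minimum(pts(v,3)-pts(v,-3),60)).mean()
                                     ~~~^^^^^^
  File "m.py", line 20, in pts
    q=proj(cam,np.c_[P,np.full(len(P),12)]).astype(np.float32)
      ~~~~^^^^^^^^^^^^^^^^^^^^^^^^^^^^^^^^^
  File "h.py", line 10, in proj
    p=camera_params(cam)
ValueError: time passes only in moves, steps and waits
```

View pics/t2.png

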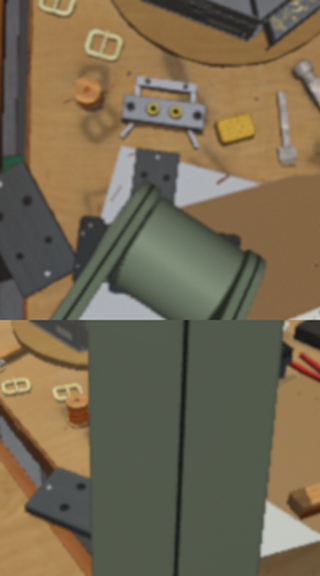

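```bash
sed -i 's/^def ray/import functools\ncamera_params=functools.cache(camera_params)\ndef ray/' h.py
python3 -m jog '0 0 0 0 0.05 -1 0.33; 0 0 0 0 0.05 -2 0.33; 0 0 0 0 0.05 -3 0.33; 0 0 0 0 0.05 -3.7 0.33; 0 0 0 0 0.05 -4 0.33'
python3 -m jog '0 0 0 0.25 -0.03 0 0.33; 0 0 0 0.5 -0.07 0 0.33; 0 0 0 0.75 -0.1 0 0.33; 0 0 0 1 -0.13 0 0.33; 0 0 0 1.2 -0.16 0 0.33'
```

```text
time_s: 7.48
ee_pos: [411.4, -263.6, 5.4]
ee_rot: [-180.0, 0.1, -7.6]
force: [-0.4, -0.6, 0.3]
gripper_width: 30.0
time_s: 8.1
ee_pos: [442.1, -267.7, 6.4]
ee_rot: [-180.0, 0.0, -7.6]
force: [-3.2, 0.3, 1.7]
gripper_width: 30.1
```

```bash
python3 - <<'E'
from m import *
a=grab_frame("top");save("t3.png",a[150:290,240:380],4)
E
```

```text
(no output)
```

View pics/t3.png

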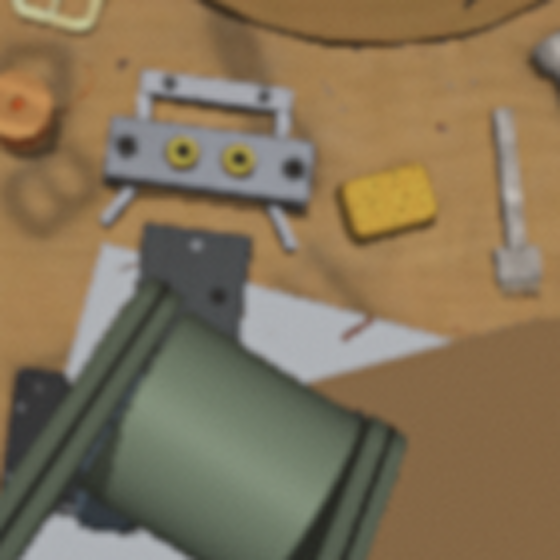

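The front edge of the plate shows at crop (145,226) to (252,237). I'll compute its offset from the jig's centre line.

```bash
python3 - <<'E'
from m import *
th=np.radians(-7.6);u=np.array([np.cos(th),np.sin(th)]);v=np.array([-u[1],u[0]])
f=lambda P:[( (p[:2]-[614.6,-290.7])@u, (p[:2]-[614.6,-290.7])@v) for p in P]
c=lambda p:np.array(p)/4.+[240,150]
print(np.round(f(ray("top",c([[145,226],[252,237],[238,335]]),12)),1))
print("wing tips",np.round(f(ray("top",c([[104,223],[293,248]]),14)),1))
print("wing roots",np.round(f(ray("top",c([[130,190],[270,208]]),14)),1))
print("stop corners",np.round(f(ray("top",c([[143,70],[293,90],[290,112],[140,92]]),16)),1))
E
```

```text
[[-38.6  31.1]
 [-37.1 -31. ]
 [-94.4 -29.3]]
wing tips [[-40.2  54.7]
 [-40.8 -55.1]]
wing roots [[-19.1  42.3]
 [-19.3 -39.4]]
stop corners [[ 52.4  43.5]
 [ 51.8 -45.2]
 [ 38.4 -44.8]
 [ 39.   43.6]]
```

The plate is centred within about 1 mm and within 2° of square. I'll carry on pushing.

```bash
python3 -m jog '0 0 0 0.3 -0.04 0 0.33; 0 0 0 0.6 -0.08 0 0.33; 0 0 0 0.9 -0.12 0 0.33; 0 0 0 1.2 -0.16 0 0.33; 0 0 0 1.5 -0.2 0 0.33'
python3 -m jog '0 0 0 0.25 -0.03 0 0.33; 0 0 0 0.5 -0.07 0 0.33; 0 0 0 0.75 -0.1 0 0.33; 0 0 0 0.95 -0.12 0 0.33; 0 0 0 1.1 -0.14 0 0.33'
```

```text
time_s: 8.78
ee_pos: [480.0, -272.8, 6.2]
ee_rot: [180.0, -0.0, -7.6]
force: [-1.5, 0.3, -0.1]
gripper_width: 30.3
time_s: 9.4
ee_pos: [507.2, -276.3, 6.2]
ee_rot: [180.0, 0.0, -7.6]
force: [-1.1, 1.1, -0.1]
gripper_width: 30.1
```

```bash
python3 -m jog '0 0 0 0.08 -0.01 0 0.33; 0 0 0 0.16 -0.02 0 0.33; 0 0 0 0.24 -0.03 0 0.33; 0 0 0 0.32 -0.04 0 0.33; 0 0 0 0.36 -0.05 0 0.33'
python3 -m jog '0 0 0 0.05 0 0 0.33; 0 0 0 0.1 -0.01 0 0.33;0 0 0 0.1 -0.01 0 0.33'
```

```text
time_s: 10.02
ee_pos: [516.1, -277.5, 6.3]
ee_rot: [180.0, -0.0, -7.6]
force: [-1.6, 0.3, -0.4]
gripper_width: 30.0
time_s: 10.4
ee_pos: [516.3, -277.4, 6.3]
ee_rot: [-180.0, 0.3, -7.6]
force: [-6.8, -0.8, 4.6]
gripper_width: 30.0
```

```bash
python3 -m jog '0 0 0 0.05 -0.01 0 0.33; 0 0 0 0.1 -0.01 0 0.33;0 0 0 0.1 -0.01 0 0.33;0 0 0 0.1 -0.01 0 0.33'
python3 - <<'E'
from m import *
a=grab_frame("top");save("t4.png",a[150:290,240:380],4)
E
```

```text
time_s: 10.9
ee_pos: [516.4, -277.3, 6.2]
ee_rot: [-179.9, 0.5, -7.6]
force: [-12.2, -0.7, 8.3]
gripper_width: 29.8
```

View pics/t4.png

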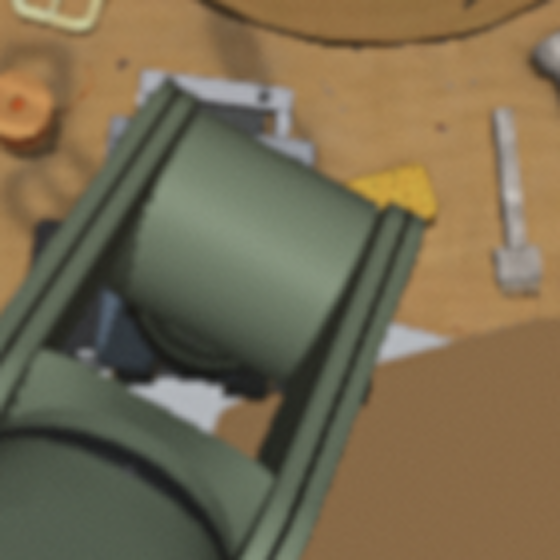

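The plate's dark end shows between the bridge and the stop bar, touching the bar, and the force has risen to 12 N. I'll withdraw straight back, lift, and check.

```bash
python3 -m jog '0 0 0 -0.3 0.04 0 0.33; 0 0 0 -1 0.13 0 0.33; 0 0 0 -1.8 0.24 0 0.33; 0 0 0 -2 0.26 1 0.33; 0 0 0 -2.2 0.3 3 0.33'
python3 -m jog '0 0 0 -0.5 2 2 0.33; 0 0 0 -1 4 3 0.33; 0 0 0 -1.5 6.4 4 0.33; 0 0 0 -2 8.8 4 0.33; 0 0 0 -2 11 4 0.33'
python3 -m jog '0 0 0 0 2 0 0.33; 0 0 0 0 4 0 0.33; 0 0 0 0 4 0 0.33; 0 0 0 0 4 0 0.33'
python3 - <<'E'
from m import *
a=grab_frame("top");b=grab_frame("scene")
save("t5.png",np.vstack([a[140:265,240:365],b[150:275,210:335]]),2.3*2/2)
im=np.hstack([cv2.resize(a[145:265,250:350],(400,480),interpolation=2),cv2.resize(b[150:250,230:330],(400,480),interpolation=2)]);save("t5.png",im)
E
```

```text
time_s: 11.58
ee_pos: [465.4, -270.0, 80.7]
ee_rot: [-179.9, 0.1, -7.6]
force: [0.5, -0.3, 0.4]
gripper_width: 29.9
time_s: 12.2
ee_pos: [416.3, 6.4, 182.5]
ee_rot: [-179.9, -0.3, -7.7]
force: [1.7, 1.2, 0.5]
gripper_width: 29.9
time_s: 12.7
ee_pos: [416.2, 104.4, 181.4]
ee_rot: [-180.0, -0.1, -7.6]
force: [0.4, 0.1, 0.0]
gripper_width: 30.1
```

View pics/t5.png

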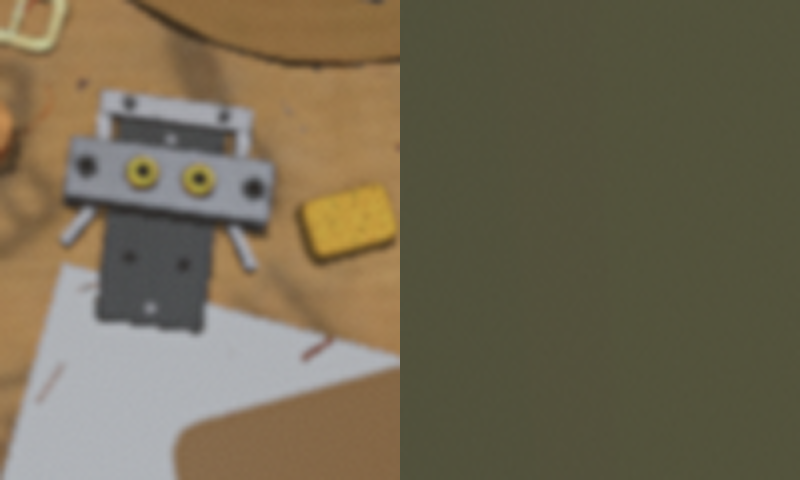

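The plate is against the stop, with its back edge at crop (97,319) to (203,331). I'll check how square and how far home it is.

```bash
python3 - <<'E'
from m import *
th=np.radians(-7.6);u=np.array([np.cos(th),np.sin(th)]);v=np.array([-u[1],u[0]])
f=lambda P:np.round([( (p[:2]-[614.6,-290.7])@u, (p[:2]-[614.6,-290.7])@v) for p in P],1)
c=lambda p:np.array(p)/4.+[250,145]
print("back",f(ray("top",c([[97,319],[203,331]]),12)))
print("side",f(ray("top",c([[105,215],[212,228]]),12)))
print("front",f(ray("top",c([[114,119],[225,132]]),12)))
g=cv2.cvtColor(grab_frame("top"),cv2.COLOR_RGB2GRAY).astype(np.float32)
# subpixel back edge and side edges in jig frame
def scan(fn,lo,hi):
    s=np.arange(lo,hi,.25);P=np.array([np.r_[np.array([614.6,-290.7])+fn(k)[0]*u+fn(k)[1]*v,12] for k in s])
    q=proj("top",P).astype(np.float32);I=cv2.remap(g,q[:,:1],q[:,1:],1).ravel();return round(s[np.argmax(abs(np.gradient(cv2.GaussianBlur(I.reshape(-1,1),(1,9),0).ravel())))],1)
print("back u at v",[(w,scan(lambda k:(k,w),-95,-68)) for w in(-26,-18,-9,9,18,26)])
for a_ in(-76,-70,-64,-58,-52,-46): print(a_,scan(lambda k:(a_,k),22,42),scan(lambda k:(a_,k),-42,-22))
E
```

```text
back [[-81.2  30.5]
 [-80.4 -30.6]]
side [[-20.6  33.3]
 [-20.2 -29.2]]
front [[ 36.8  34.9]
 [ 37.5 -30.6]]
back u at v [(-26, np.float64(-80.5)), (-18, np.float64(-80.8)), (-9, np.float64(-82.5)), (9, np.float64(-82.0)), (18, np.float64(-81.5)), (26, np.float64(-82.5))]
-76 33.0 -29.5
-70 33.8 -28.8
-64 32.2 -28.8
-58 32.8 -30.0
-52 33.5 -29.2
-46 34.5 -31.0
```

```bash
python3 -c "
from workcell import env
print(env.job_done(), env.state()['time_s'])"
```

```text
the job is handed in; nothing more can be done
the job is handed in; nothing more can be done
```

The die plate is under the grey jig's bridge and home against the stop bar, and the job is handed in. I pushed its right side about 30 mm left with two spread fingertips, then pushed its back end in until the wrist force rose to about 12 N at the stop. I then drew the hand back and lifted it clear, about 13 s in by the robot's clock.

**Checks on the last top picture:**
- **Home:** the back end sits 80 to 82 mm before the jig's origin, where 82 is expected. The front edge shows against the stop bar.
- **Centred:** the plate is about 2 mm to the left of the centre line.
- **Square:** most edge readings put it within about 1°, but a few rough ones suggest 1.5–2.5°. Pressing the plate against the stop with both fingertips should have squared it. I did not push again to settle this.
- **Bystanders:** the beeswax and the parts of the spool and near buckle in the last crop had not visibly moved. The rest of the spool, the other buckle and the pricking iron were out of that picture, but the hand was never near them.

The scene camera was blocked by the arm at the end, so these checks rest on the top camera alone.

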